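# Square a manifold block on the fence plate and lay it on the inspection pad

### The job

Take the copper sleeve off the dark squaring plate and put it in the green bin. Then push the aluminium block flat against the long yellow fence, slide it along that fence until it presses on the short yellow end stop, pressing firmly but gently each time, and let go of it so that it stands square in the corner by itself. Finally pick it up, still square to the plate, and set it down gently (no dropping) inside the black outline on the white pad, lengthwise along it, leaving the jar, screwdriver and cup alone.

Things in the scene. Friction and masses are not known exactly. Their poses are not given: they have to be found in the camera images.
- jig: Fixed dark steel squaring plate, 240 x 210 x 12 mm (x, y, z). Origin at the centre of its underside, on the work surface; top face 12 mm above. Its x runs along the long fence toward the end stop, its y runs toward the long fence.
- long_fence: Yellow long fence on the squaring plate, 210 x 16 x 8 mm, fixed. Origin at the centre of its underside, on the plate's top; axes as the plate. Its contact face looks to -y of the plate, 8 mm from the origin (85 mm from the plate's centre). Fingers can close on the block above it. Rigid: the push climbs steeply at contact and dies away if eased at first touch; keep 10 to 20 N on it for a moment. Over 60 N damages it.
- end_stop: Yellow end stop on the squaring plate, 16 x 55 x 8 mm, fixed. Origin at the centre of its underside, on the plate's top; axes as the plate. Its contact face looks to -x of the plate, 8 mm from the origin (100 mm from the plate's centre). Pressed as the long fence is.
- home (a point): The point on the squaring plate's top where the centre of the block's underside lies when the block is flush with both fences: 45 mm along x, 67 mm along y and 12 mm up from the plate's origin. Axes as the plate.
- block: Loose aluminium manifold block with four brass ports (flat discs) along its top, 110 x 36 x 30 mm (x, y, z), about 0.2 to 0.45 kg. Origin at the centre of its underside, x along its length. It starts on the squaring plate, askew and away from both fences. Both ends are alike: either may point to the end stop, and on the pad either way round will do. Sliding it takes some 1 to 6 N.
- sleeve: Loose copper sleeve (tube), 28 mm outside diameter, 18 mm bore, 45 mm tall, about 0.1 kg, standing upright on the squaring plate in the way of the block. Origin at the centre of its underside.
- sleeve_mid (a point): Middle of the sleeve, 22.5 mm above its underside on its axis.
- bin: Fixed green open bin, 130 x 110 x 40 mm outside, walls and floor 3 mm. Origin at the centre of its underside, on the work surface. It may stand to the left or the right of the squaring plate.
- pad: Fixed white inspection pad, 160 x 90 x 10 mm, on the work surface. Origin at the centre of its underside; x along its length. A flat black printed outline is centred on its top, 116 x 42 mm inside, long side along x. On the other side of the squaring plate from the bin.
- jar: Bystander: small amber glass jar with white cap, 48 mm diameter, 75 mm tall. Origin at the centre of its underside.
- driver: Bystander: red-handled screwdriver lying on the bench beyond the plate, 170 mm long along its x.
- cup: Bystander: open steel cup, 60 mm diameter at the rim, 60 mm tall. Origin at the centre of its underside.
Not all that is in view belongs to the job. Of the things like the block, leave any that is pink, purple or turquoise; of the rest the larger one is meant.

How it is judged:
By the outcome, as a careful person would: the job done as asked, in the order asked, and still so for the second after the job is handed in, with the robot touching nothing.
It also fails if it takes over 72 s, if anything falls off the work surface, if the arm or the gripper's body presses on something with over 40 N, if the wrist force passes 120 N, or if a joint passes its speed limit or range.

### The arm

A 6-joint arm with a two-finger parallel gripper is mounted at the origin on the work surface. World frame = base frame: x ahead of the robot, y to its left, z up, the work surface at z = 0. Lengths are in m, angles in rad, forces in N, time in s.
With the tool pointing down it reaches from about 0.3 to 0.775 m from the base axis. Payload 14.6 kg.
Tool frame: the origin (TCP) lies between the finger pads; the fingertips stand 14 mm ahead of it and the grasp point (between the pads) lies 5 mm behind it; z points along the fingers, y is the line along which they close (so a half turn about z gives the same grasp; the last joint's range is limited). The gripper opens to 85 mm and grips with 20 to 120 N. Pads are 22 mm wide; open, the fingers measure 114 mm over their backs; the gripper's body (76 mm by 85 mm) begins 54 mm behind the grasp point. The pads swing forward as they close: fully open they stand 13 mm farther back than shut.
Start: joints at [1.256, 0.3, 1.521, -0, 1.321, -0.067], TCP at [0.135, 0.533, 0.245] pointing down, gripper open.
Joint ranges: [-3.03, 3.03], [-0.79, 2.21], [0.23, 2.52], [-1.04, 4.18], [0, 3.07], [-2.55, 2.55]. Speed limits (rad/s): [2.22, 2.22, 2.57, 3.14, 3.14, 3.14].

### API

Orientations are given as a unit quaternion [x, y, z, w].
In Python, from station import read_state, snapshot, camera_info, env, regions_of, landmark_of gives the robot as it stands.
- The arm moves only by the tool send_rows, never from a script. Its argument "increments" is a list of rows, each a list of 3 entries, a list of its own where there are three numbers: the opening, from 0 (shut) to 1 (fully open), then the shift along the tool's x, y, z in mm, then the turn, a rotation vector about the tool's x, y, z in rad. In form: [[grip, [dx, dy, dz], [rx, ry, rz]], ...]. A call has 1 to 12 rows; each row is the pose to reach, as a shift and turn from the pose commanded when the call began, along the tool's axes at that moment; what a row does not reach only later rows make up. A row lasts 1/12 s, in which the tool goes at most 41.7 mm and 7.16 degrees, less where a joint would pass 70% of its speed; a pose out of reach is approached as far as the arm can. A call with a gripper value outside its range is refused whole. The fingers move at their own pace and stop on an object; "squeeze" is the grip in N (left out, the last holds). Time passes only in rows, so rows that repeat a pose let the fingers close. It gives the time, the measured TCP pose, the force, the opening and the grip force at its end, in the units of the state.
- read_state(): the state, without advancing time (a new reading comes with each control period).
- snapshot(name): name is "side" or "top"; returns (picture, depth): 480x640x3 uint8, blue, green, red; 480x640 float32, m along the optical axis (not along the pixel's ray), 0 where there is no reading.
- camera_info(name): a dict with "fx", "fy", "cx", "cy" (pixels), "k1" (the pictures are not rectified: a ray, as slopes to the right and down, at radius r is drawn at 1 + k1 r^2 times it, then the intrinsics apply), "rvec" (rotation vector, rad) and "tvec" (3), from world to camera coordinates, as OpenCV has them. Camera axes: x right, y down, z forward; pixel columns grow to the right and rows downward; lengths in m; the calibration is good to about 2 mm. A picture is of the moment at which its call begins. camera_info takes no time and is no camera call.
- env.close_job(): hands the job in; it is judged then, once.
Trained networks look in the newest picture that a camera, given by its name, has taken for a name from the list of things; names that differ only in an ending like _2 or _b are one class to them, and where a whole thing is asked for, a point or a joint stands for the part that bears it (a point fixed in the world has none). Each returns a list of dicts, best first, with "score" (0 to 1); they miss things now and then, are a little off and sometimes report something else, mostly with a low value. They report only what shows in the picture. A call takes as long as a camera call. They do not tell look-alikes from the thing itself.
- regions_of(camera, name): "region" (480x640 bool, what is visible of it) and "pixel" ([column, row] in pixels, amid what is visible of it).
- landmark_of(camera, name): "pixel" ([column, row] in pixels: a listed point, or the origin of a listed thing).
The state is a dict: "t": time; "joints": joint angles; "qvel": joint speeds; "effort": joint torques, N m; "tcp_pos": TCP position; "tcp_rot": TCP orientation; "ft_force": force on the tool from outside, world axes, zero at the start; "ft_torque": the same for the moment, N m; "grip_width": finger opening in m; "grasp_force": force on a finger pad.
Only numpy, scipy, OpenCV 4.12 (cv2) and the standard library are available. Lean on these libraries where they do the work, as an engineer would, in place of code of your own. Each camera call takes 0.05 s, during which the arm holds its last target. There are 200 camera calls.

## Working session

There is one attempt and no reset: what is moved stays moved. The work goes in short steps, Python scripts to look and compute and a tool call to move; the robot and the scene stay as the last step left them, time stands still between calls to the robot, and variables do not carry over. Pictures are saved under pics/ and viewed, at most 10 in all, crops included, and the job is handed in when it is done.

Besides the shell and the picture viewer there is one more tool, called in YAML: its name, and indented under it one key for each argument. send_rows: Moves the arm, as the interface text tells. Its arguments: {"type":"object","properties":{"increments":{"type":"array","items":{"type":"array"}},"squeeze":{"type":"number"}},"required":["increments"]}

```bash
ls; mkdir -p pics; cat > h.py <<'E'
import numpy as np, cv2
from scipy.spatial.transform import Rotation as R
from station import read_state, snapshot, camera_info, env, regions_of, landmark_of
def cam(n):
    c=camera_info(n); K=np.array([[c['fx'],0,c['cx']],[0,c['fy'],c['cy']],[0,0,1.]])
    D=np.array([c['k1'],0,0,0,0.]); Rm=cv2.Rodrigues(np.array(c['rvec'],float))[0]; t=np.array(c['tvec'],float)
    return K,D,Rm,t
def onz(n,px,z):
    """pixels -> world points on plane z"""
    K,D,Rm,t=cam(n); u=cv2.undistortPoints(np.array(px,float).reshape(-1,1,2),K,D).reshape(-1,2)
    d=np.c_[u,np.ones(len(u))]@Rm; o=-Rm.T@t
    return o+d*((z-o[2])/d[:,2])[:,None]
def cloud(n,depth,mask):
    v,u=np.nonzero(mask&(depth>0)); K,D,Rm,t=cam(n)
    p=cv2.undistortPoints(np.c_[u,v].astype(float).reshape(-1,1,2),K,D).reshape(-1,2)
    P=np.c_[p,np.ones(len(p))]*depth[v,u][:,None]
    return (P-t)@Rm
def proj(n,P):
    K,D,Rm,t=cam(n); return cv2.projectPoints(np.array(P,float).reshape(-1,1,3),cv2.Rodrigues(Rm)[0],t,K,D)[0].reshape(-1,2)
E
python3 - <<'E'
from h import *
for n in('top','side'):
    p,d=snapshot(n); cv2.imwrite(f'pics/{n}0.png',p); np.save(f'pics/{n}0.npy',d)
    for k in ['jig','long_fence','end_stop','block','sleeve','bin','pad','jar','driver','cup']:
        for r in regions_of(n,k):
            print(n,k,round(r['score'],2),np.round(r['pixel']),r['region'].sum(),np.round(np.median(cloud(n,d,r['region']),0),3))
s=read_state(); print(s)
E
```

```text
pics
top jig 0.89 [310. 268.] 12931 [ 0.539 -0.004  0.013]
top jig 0.48 [463. 186.] 829 [ 0.687 -0.274  0.072]
top long_fence 0.93 [262. 262.] 1063 [0.545 0.082 0.02 ]
top end_stop 0.51 [287. 202.] 294 [0.66  0.035 0.02 ]
top block 0.95 [422. 370.] 1423 [ 0.355 -0.206  0.03 ]
top block 0.82 [218. 386.] 1489 [0.325 0.149 0.03 ]
top block 0.7 [212. 248.] 651 [0.565 0.174 0.022]
top block 0.66 [322. 265.] 1247 [ 0.541 -0.031  0.042]
top block 0.56 [337. 381.] 767 [ 0.341 -0.058  0.023]
top block 0.46 [491. 284.] 5017 [ 0.513 -0.337  0.004]
top sleeve 0.65 [290. 227.] 220 [0.6   0.031 0.054]
top bin 0.56 [492. 284.] 5125 [ 0.513 -0.337  0.004]
top pad 0.9 [131. 278.] 4603 [0.508 0.321 0.01 ]
top jar 0.59 [464. 185.] 838 [ 0.687 -0.274  0.072]
top jar 0.49 [319. 142.] 731 [ 0.778 -0.016  0.022]
top driver 0.89 [318. 142.] 734 [ 0.778 -0.018  0.022]
top cup 0.73 [168. 167.] 981 [0.722 0.26  0.034]
side jig 0.89 [322. 274.] 11031 [ 0.535 -0.037  0.012]
side long_fence 0.89 [301. 223.] 970 [0.538 0.08  0.019]
side end_stop 0.74 [375. 225.] 240 [0.658 0.028 0.019]
side end_stop 0.35 [346. 141
[... 661 characters left out ...]
.244 0.041]
{'t': 1.1, 'joints': array([ 1.25638654e+00,  2.99906998e-01,  1.52102781e+00, -2.87600071e-05,
        1.32066260e+00, -6.65921876e-02]), 'qvel': array([-0.00125114, -0.00151827, -0.00084068,  0.00031305, -0.00036922,
       -0.00200584]), 'effort': array([-1.89137863e-03, -5.43367088e+01, -3.61969757e+01, -1.67214985e-04,
        7.41441218e-04,  1.05998170e-04]), 'tcp_pos': array([0.13491014, 0.53318511, 0.24526496]), 'tcp_rot': array([ 1.23588440e-01,  9.92333562e-01, -4.97455443e-06,  1.32298788e-05]), 'ft_force': array([ 1.72400348,  0.68409122, -1.23999269]), 'ft_torque': array([-0.07493337,  0.00385965, -0.02520269]), 'grasp_force': 0.0, 'grip_width': 0.08524064790717943}
```

View pics/top0.png

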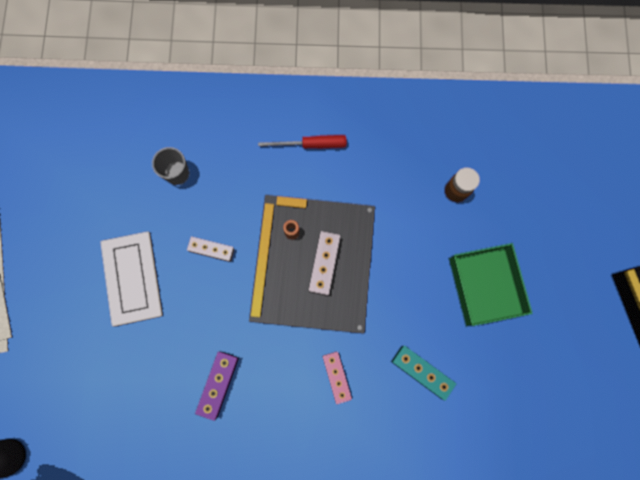

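View pics/side0.png

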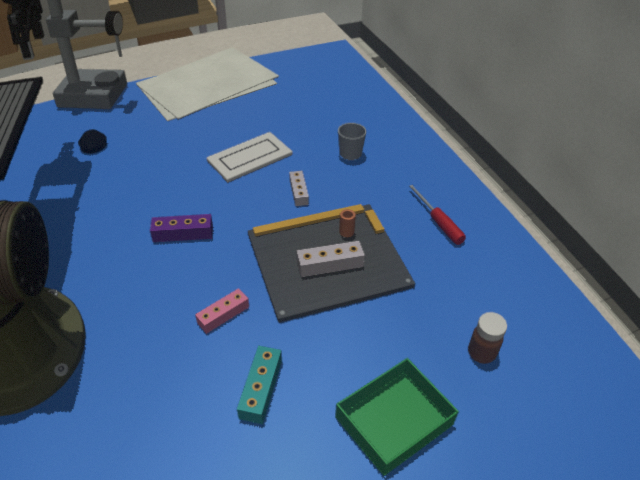

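The top view shows the block on the plate at (325,263), the sleeve at (291,229), the fence along the plate's left edge at (262,262), and the end stop at (292,202). The bin is on the right at (490,284) and the pad on the left at (131,278). A small white decoy lies at (212,248). Next I fit poses by matching silhouettes.

```bash
cat >> h.py <<'E'
from scipy.optimize import minimize
def boxpts(sx,sy,z0,h,cyl=False):
    if cyl:
        a=np.linspace(0,2*np.pi,33)[:-1]; b=np.c_[np.cos(a),np.sin(a)]*sx/2
    else: b=np.array([[1,1],[1,-1],[-1,-1],[-1,1]])*[sx/2,sy/2]
    return np.vstack([np.c_[b,np.full(len(b),z)] for z in(z0,z0+h)])
def place(b,x,y,a):
    c,s=np.cos(a),np.sin(a); P=b.copy(); P[:,:2]=b[:,:2]@np.array([[c,s],[-s,c]])+[x,y]; return P
def fit(masks,b,x0,hull=True):
    """pose (x,y,yaw) whose silhouette best overlaps masks {cam:bool}"""
    M={}
    for n,m in masks.items():
        m=m.astype(np.uint8)
        if hull:
            c=np.vstack(cv2.findContours(m,0,1)[0]); m=cv2.fillConvexPoly(np.zeros_like(m),cv2.convexHull(c),1)
        M[n]=m
    def cost(p):
        J=0
        for n,m in M.items():
            q=cv2.convexHull(proj(n,place(b,*p)).astype(np.float32))
            z=np.zeros((480,640),np.uint8); cv2.fillConvexPoly(z,np.round(q*16).astype(np.int32),255,cv2.LINE_AA,4)
            z=z/255.; J+=1-np.minimum(z,m).sum()/np.maximum(z,m).sum()
        return J/len(M)
    best=min((minimize(cost,[x0[0],x0[1],x0[2]+da],method='Nelder-Mead',options=dict(initial_simplex=np.array([[0,0,0],[.01,0,0],[0,.01,0],[0,0,.15]])+[x0[0],x0[1],x0[2]+da],xatol=1e-4,fatol=1e-4)) for da in(-.1,0,.1)),key=lambda r:r.fun)
    return best.x,best.fun
def region(n,name,near):
    L=[r for r in regions_of(n,name) if np.hypot(*(np.array(r['pixel'])-near))<25]
    return L[0]['region'] if L else None
E
python3 - <<'E'
from h import *
snapshot('top');snapshot('side')
T={'jig':((310,268),(322,274),boxpts(.24,.21,0,.012),(.54,-.004,-.1)),
'long_fence':((262,262),(301,223),boxpts(.21,.016,.012,.008),(.545,.082,-.1)),
'end_stop':((290,202),(375,225),boxpts(.016,.055,.012,.008),(.66,.035,-.1)),
'block':((322,265),(329,256),boxpts(.11,.036,.012,.03),(.54,-.035,-.2)),
'sleeve':((290,227),(347,222),boxpts(.028,.028,.012,.045,True),(.6,.03,0)),
'bin':((492,284),(398,413),boxpts(.13,.11,0,.04),(.515,-.33,.2)),
'pad':((131,278),(250,156),boxpts(.16,.09,0,.01),(.508,.32,.1))}
for k,(a,b,bx,x0) in T.items():
    m={'top':region('top',k,a),'side':region('side',k,b)}
    m={n:v for n,v in m.items() if v is not None}
    for s in [[n] for n in m]+[list(m)]:
        p,f=fit({n:m[n] for n in s},bx,x0); print(k,s,np.round(p,4),round(f,3))
E
```

```text
jig ['top'] [ 0.5473 -0.0102 -0.0791] 0.011
jig ['side'] [ 0.5488 -0.0107 -0.0805] 0.024
jig ['top', 'side'] [ 0.548  -0.0103 -0.0807] 0.02
long_fence ['top'] [ 0.5502  0.0826 -0.0769] 0.104
long_fence ['side'] [ 0.552   0.0817 -0.0745] 0.088
long_fence ['top', 'side'] [ 0.5512  0.0822 -0.0765] 0.1
end_stop ['top'] [ 0.6602  0.0327 -0.0772] 0.104
end_stop ['side'] [ 0.6602  0.0324 -0.0883] 0.102
end_stop ['top', 'side'] [ 0.6601  0.0326 -0.0775] 0.104
block ['top'] [ 0.5437 -0.0305 -0.1777] 0.059
block ['side'] [ 0.5433 -0.0314 -0.1869] 0.039
block ['top', 'side'] [ 0.5435 -0.0308 -0.1759] 0.051
sleeve ['top'] [0.6022 0.0313 0.1019] 0.172
sleeve ['side'] [0.6011 0.0302 0.2062] 0.133
sleeve ['top', 'side'] [0.6014 0.0311 0.0437] 0.154
bin ['top'] [ 0.5126 -0.3315  0.2205] 0.025
bin ['side'] [ 0.5136 -0.3315  0.2234] 0.014
bin ['top', 'side'] [ 0.5134 -0.3314  0.2239] 0.021
pad ['top'] [0.5096 0.3224 0.2387] 0.036
pad ['side'] [0.5111 0.3214 0.2391] 0.054
pad ['top', 'side'] [0.5103 0.322  0.2291] 0.047
```

```bash
cat >> h.py <<'E'
JIG=(.548,-.0103,-.0803)
def jig2w(x,y):
    c,s=np.cos(JIG[2]),np.sin(JIG[2]); return np.array([JIG[0]+c*x-s*y,JIG[1]+s*x+c*y])
def to(x,y,z,psi,s=None):
    """tool-axis shift (mm) and z turn to reach world TCP pose, closing axis at world yaw psi"""
    s=s or read_state(); Rm=R.from_quat(s['tcp_rot'])
    d=Rm.inv().apply(np.array([x,y,z])-s['tcp_pos'])*1000
    ty=Rm.as_matrix()[:,1]; cur=np.arctan2(ty[1],ty[0]); rz=-(psi-cur); rz=(rz+np.pi)%(2*np.pi)-np.pi
    print('shift',np.round(d,1),'rz',round(rz,4),'cur psi',round(cur,4),'F',np.round(s['ft_force'],1))
E
python3 -c "
from h import *
to(.6015,.031,.12,-.08)
print(jig2w(45,67))"
```

```text
shift [-575.5 -372.4  125.3] rz 1.4029 cur psi 1.3229 F [-0.1 -0.1  0. ]
[50.77731589 63.16418714]
```

send_rows:
  increments:
    - [0.7,[-570,-370,100],[0,0,1.403]]
    - [0.7,[-570,-370,100],[0,0,1.403]]
    - [0.7,[-570,-370,100],[0,0,1.403]]
    - [0.7,[-570,-370,100],[0,0,1.403]]
    - [0.7,[-570,-370,100],[0,0,1.403]]
    - [0.7,[-570,-370,100],[0,0,1.403]]
    - [0.7,[-570,-370,100],[0,0,1.403]]
    - [0.7,[-570,-370,100],[0,0,1.403]]
    - [0.7,[-570,-370,100],[0,0,1.403]]
    - [0.7,[-570,-370,100],[0,0,1.403]]
    - [0.7,[-570,-370,100],[0,0,1.403]]
    - [0.7,[-570,-370,100],[0,0,1.403]]
  squeeze: 40

```text
t: 2.9
tcp_pos: [0.4722, 0.1685, 0.1724]
tcp_rot: [0.737, 0.675, 0.0, 0.0]
ft_force: [0.9, 1.2, 0.5]
grip_width: 0.0598
grasp_force: 0.0
```

```bash
python3 -c "
from h import *
s=read_state(); print(s['tcp_pos'],s['grip_width'],s['t'])
to(.6015,.031,.12,-.08)"
```

```text
[0.47221424 0.16847153 0.17241692] 0.059790728987233026 2.9
shift [-125.6  140.8   52.5] rz -0.0078 cur psi -0.0878 F [0.9 1.2 0.5]
```

send_rows:
  increments:
    - [0.7,[-125,140,50],[0,0,0]]
    - [0.7,[-125,140,50],[0,0,0]]
    - [0.7,[-125,140,50],[0,0,0]]
    - [0.7,[-125,140,50],[0,0,0]]
    - [0.7,[-125,140,50],[0,0,0]]
    - [0.7,[-125,140,50],[0,0,0]]
    - [0.7,[-125,140,50],[0,0,0]]
    - [0.7,[-125,140,50],[0,0,0]]

```text
t: 3.57
tcp_pos: [0.6003, 0.0349, 0.1225]
tcp_rot: [0.735, 0.678, -0.0, -0.0]
ft_force: [-0.3, 0.5, 0.5]
grip_width: 0.0599
grasp_force: 0.0
```

```bash
python3 -c "
from h import *
to(.6015,.031,.033,-.08)"
```

```text
shift [-3.8  1.5 89.5] rz 0.0001 cur psi -0.0799 F [-0.3  0.5  0.5]
```

send_rows:
  increments:
    - [0.7,[-3.8,1.5,30],[0,0,0]]
    - [0.7,[-3.8,1.5,60],[0,0,0]]
    - [0.7,[-3.8,1.5,80],[0,0,0]]
    - [0.7,[-3.8,1.5,89],[0,0,0]]
    - [0.7,[-3.8,1.5,89],[0,0,0]]
    - [0.2,[-3.8,1.5,89],[0,0,0]]
    - [0.2,[-3.8,1.5,89],[0,0,0]]
    - [0.2,[-3.8,1.5,89],[0,0,0]]
    - [0.2,[-3.8,1.5,89],[0,0,0]]
    - [0.2,[-3.8,1.5,89],[0,0,0]]
    - [0.2,[-3.8,1.5,89],[0,0,0]]
  squeeze: 40

```text
t: 4.48
tcp_pos: [0.6026, 0.0309, 0.0355]
tcp_rot: [0.735, 0.678, 0.001, 0.001]
ft_force: [-2.1, 1.0, 6.6]
grip_width: 0.0272
grasp_force: 39.0
```

```bash
python3 -c "
from h import *
to(.6015,.031,.033,-.08)"
```

```text
shift [ 0.  -1.1  2.5] rz 0.0001 cur psi -0.0799 F [-2.1  1.   6.6]
```

send_rows:
  increments:
    - [0.2,[0,0,-15],[0,0,0]]
    - [0.2,[0,0,-40],[0,0,0]]
    - [0.2,[0,0,-70],[0,0,0]]
    - [0.2,[0,0,-90],[0,0,0]]
    - [0.2,[0,0,-90],[0,0,0]]

```text
t: 4.9
tcp_pos: [0.6038, 0.0307, 0.1294]
tcp_rot: [0.735, 0.678, 0.003, 0.003]
ft_force: [1.7, -0.2, -1.0]
grip_width: 0.0274
grasp_force: 39.6
```

```bash
python3 -c "
from h import *
s=read_state();print(s['grip_width'],s['grasp_force'])
to(.5134,-.3314,.12,.224)"
```

```text
0.027442100819791013 39.588435888290405
shift [-368.1  -61.3    8.6] rz -0.3039 cur psi -0.0799 F [ 1.7 -0.2 -1. ]
```

send_rows:
  increments:
    - [0.2,[-30,-5,5],[0,0,-0.05]]
    - [0.2,[-65,-10,5],[0,0,-0.1]]
    - [0.2,[-105,-17,5],[0,0,-0.15]]
    - [0.2,[-145,-24,5],[0,0,-0.2]]
    - [0.2,[-185,-31,5],[0,0,-0.25]]
    - [0.2,[-225,-38,5],[0,0,-0.304]]
    - [0.2,[-265,-45,5],[0,0,-0.304]]
    - [0.2,[-305,-52,5],[0,0,-0.304]]
    - [0.2,[-340,-57,5],[0,0,-0.304]]
    - [0.2,[-360,-60,5],[0,0,-0.304]]
    - [0.2,[-368,-61,5],[0,0,-0.304]]
    - [0.2,[-368,-61,5],[0,0,-0.304]]

```text
t: 5.9
tcp_pos: [0.5111, -0.3326, 0.1185]
tcp_rot: [0.624, 0.781, -0.0, 0.0]
ft_force: [-1.0, 0.2, -1.2]
grip_width: 0.0277
grasp_force: 39.6
```

```bash
python3 -c "
from h import *
s=read_state();print(s['grip_width'],s['grasp_force'])
to(.5134,-.3314,.029,.224)"
```

```text
0.027748257866363205 39.577487111091614
shift [ 0.7  2.5 89.5] rz -0.0022 cur psi 0.2218 F [-1.   0.2 -1.2]
```

send_rows:
  increments:
    - [0.2,[0,2,30],[0,0,0]]
    - [0.2,[0,2,60],[0,0,0]]
    - [0.2,[0,2,80],[0,0,0]]
    - [0.2,[0,2,89],[0,0,0]]
    - [0.2,[0,2,91],[0,0,0]]
    - [0.2,[0,2,91],[0,0,0]]
    - [0.6,[0,2,91],[0,0,0]]
    - [0.6,[0,2,91],[0,0,0]]
    - [0.6,[0,2,91],[0,0,0]]
    - [0.6,[0,2,60],[0,0,0]]
    - [0.6,[0,2,20],[0,0,0]]
    - [0.6,[0,2,0],[0,0,0]]

```text
t: 6.9
tcp_pos: [0.5145, -0.3314, 0.123]
tcp_rot: [0.624, 0.782, 0.0, 0.002]
ft_force: [0.6, -0.0, 0.8]
grip_width: 0.0513
grasp_force: 0.0
```

```bash
python3 -c "
from h import *
p,d=snapshot('top');p2,_=snapshot('side')
cv2.imwrite('pics/a.png',np.hstack([p[120:420,120:540],p2[100:400,150:570][:,:380]]) if 0 else np.hstack([p[120:480,220:560],p2[120:480,220:560]]))
m={'side':region('side','block',(329,256)),'top':region('top','block',(322,265))}
m={k:v for k,v in m.items() if v is not None}
print(fit(m,boxpts(.11,.036,.012,.03),(.5435,-.031,-.18)))
to(.5435,-.031,.11,np.pi/2-.18)"
```

```text
(array([ 0.54386537, -0.03083445, -0.18037395]), np.float64(0.37933476035334407))
shift [285.7  95.7   8.7] rz -1.1668 cur psi 0.224 F [-0.   0.1  0.2]
```

View pics/a.png

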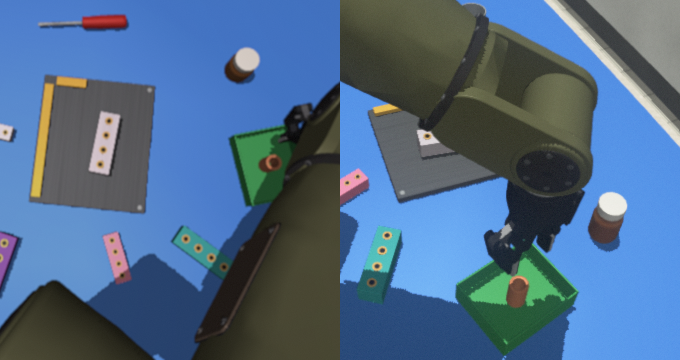

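The sleeve stands upright in the bin, at (518,293) in the side half of the picture, and the block hasn't moved. Next I grasp the block across its width.

send_rows:
  increments:
    - [0.7,[30,10,2],[0,0,-0.12]]
    - [0.7,[60,20,4],[0,0,-0.24]]
    - [0.7,[95,32,8],[0,0,-0.36]]
    - [0.7,[130,43,8],[0,0,-0.48]]
    - [0.7,[165,55,8],[0,0,-0.6]]
    - [0.7,[200,67,8],[0,0,-0.72]]
    - [0.7,[235,79,8],[0,0,-0.84]]
    - [0.7,[265,89,8],[0,0,-0.96]]
    - [0.7,[280,94,8],[0,0,-1.08]]
    - [0.7,[286,96,8],[0,0,-1.169]]
    - [0.7,[286,96,8],[0,0,-1.169]]
    - [0.7,[286,96,8],[0,0,-1.169]]

```text
t: 8.1
tcp_pos: [0.5432, -0.0306, 0.1095]
tcp_rot: [0.09, 0.996, -0.0, -0.001]
ft_force: [1.2, -0.9, 0.2]
grip_width: 0.0595
grasp_force: 0.0
```

```bash
python3 -c "
from h import *
to(.5437,-.031,.036,np.pi/2-.178)"
```

```text
shift [-0.7 -0.3 73.5] rz -0.0022 cur psi 1.3906 F [ 1.2 -0.9  0.2]
```

send_rows:
  increments:
    - [0.7,[-0.7,-0.3,30],[0,0,0]]
    - [0.7,[-0.7,-0.3,55],[0,0,0]]
    - [0.7,[-0.7,-0.3,70],[0,0,0]]
    - [0.7,[-0.7,-0.3,73],[0,0,0]]
    - [0.7,[-0.7,-0.3,73],[0,0,0]]
    - [0.3,[-0.7,-0.3,73],[0,0,0]]
    - [0.3,[-0.7,-0.3,73],[0,0,0]]
    - [0.3,[-0.7,-0.3,73],[0,0,0]]
    - [0.3,[-0.7,-0.3,73],[0,0,0]]
    - [0.3,[-0.7,-0.3,73],[0,0,0]]
    - [0.3,[-0.7,-0.3,73],[0,0,0]]
  squeeze: 30

```text
t: 9.02
tcp_pos: [0.545, -0.0315, 0.0388]
tcp_rot: [0.089, 0.996, -0.0, 0.001]
ft_force: [-2.1, -3.1, 6.7]
grip_width: 0.0351
grasp_force: 31.5
```

```bash
python3 -c "
from h import *
p=jig2w(.01,.055); print(p)
to(p[0],p[1],.036,np.pi/2-.0803)"
```

```text
[0.56237953 0.04372064]
shift [-3.8 77.1  2.8] rz -0.098 cur psi 1.3925 F [-2.1 -3.1  6.7]
```

send_rows:
  increments:
    - [0.3,[0,3,-2],[0,0,-0.01]]
    - [0.3,[0,8,-2],[0,0,-0.02]]
    - [0.3,[-1,16,-2],[0,0,-0.03]]
    - [0.3,[-1,25,-2],[0,0,-0.045]]
    - [0.3,[-2,34,-2],[0,0,-0.06]]
    - [0.3,[-2,43,-2],[0,0,-0.075]]
    - [0.3,[-3,52,-2],[0,0,-0.09]]
    - [0.3,[-3,61,-2],[0,0,-0.098]]
    - [0.3,[-3,69,-2],[0,0,-0.098]]
    - [0.3,[-4,75,-2],[0,0,-0.098]]
    - [0.3,[-4,77,-2],[0,0,-0.098]]
    - [0.3,[-4,77,-2],[0,0,-0.098]]

```text
t: 10.02
tcp_pos: [0.5619, 0.0444, 0.0394]
tcp_rot: [0.04, 0.999, -0.0, -0.0]
ft_force: [0.6, -1.1, -3.4]
grip_width: 0.0353
grasp_force: 30.5
```

```bash
python3 -c "
from h import *
p=jig2w(.01,.067); print(p)
to(p[0],p[1],.038,np.pi/2-.0803)"
```

```text
[0.5633421  0.05568197]
shift [-0.5 11.4  1.4] rz 0.0009 cur psi 1.4914 F [ 0.6 -1.1 -3.4]
```

send_rows:
  increments:
    - [0.3,[0,1,1],[0,0,0]]
    - [0.3,[0,3,1],[0,0,0]]
    - [0.3,[0,5,1],[0,0,0]]
    - [0.3,[0,7,1],[0,0,0]]
    - [0.3,[0,8,1],[0,0,0]]
    - [0.3,[0,9,1],[0,0,0]]
    - [0.3,[0,10,1],[0,0,0]]
    - [0.3,[0,10,1],[0,0,0]]

```text
t: 10.68
tcp_pos: [0.5629, 0.0539, 0.0388]
tcp_rot: [0.04, 0.999, -0.0, 0.0]
ft_force: [-0.0, -4.8, 4.7]
grip_width: 0.0354
grasp_force: 31.5
```

send_rows:
  increments:
    - [0.3,[0,0.7,0],[0,0,0]]
    - [0.3,[0,1.4,0],[0,0,0]]
    - [0.3,[0,2,0],[0,0,0]]
    - [0.3,[0,2,0],[0,0,0]]

```text
t: 11.02
tcp_pos: [0.5629, 0.0549, 0.0388]
tcp_rot: [0.04, 0.999, -0.001, 0.0]
ft_force: [-1.7, -12.9, 6.3]
grip_width: 0.0353
grasp_force: 31.8
```

send_rows:
  increments:
    - [0.3,[0,0.5,0],[0,0,0]]
    - [0.3,[0,1,0],[0,0,0]]
    - [0.3,[0,1,0],[0,0,0]]
    - [0.3,[0,1,0],[0,0,0]]
    - [0.3,[0,1,0],[0,0,0]]
    - [0.3,[0,1,0],[0,0,0]]
    - [0.3,[0,1,0],[0,0,0]]

```text
t: 11.6
tcp_pos: [0.5629, 0.0549, 0.0388]
tcp_rot: [0.04, 0.999, -0.001, -0.0]
ft_force: [-3.0, -19.9, 7.7]
grip_width: 0.0354
grasp_force: 32.1
```

```bash
python3 -c "
from h import *
s=read_state();print(s['ft_torque'],s['grip_width'])
to(.5633,.0557,.038,np.pi/2-.0803)
p,d=snapshot('top'); cv2.imwrite('pics/b.png',cv2.resize(p[180:350,220:400],None,fx=3.3,fy=3.3,interpolation=2))"
```

```text
[-3.43411937  0.43263222 -0.11543299] 0.03538583396079371
shift [-0.3  0.8  0.8] rz -0.0 cur psi 1.4904 F [ -3.  -19.9   7.7]
```

View pics/b.png

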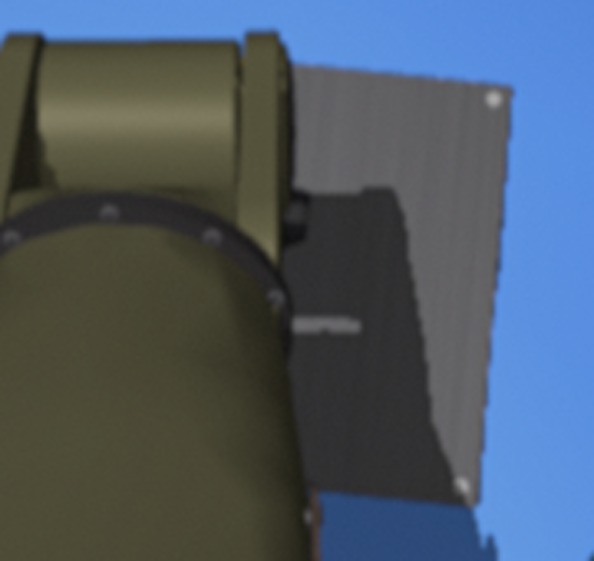

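send_rows:
  increments:
    - [0.3,[0,-0.5,-1],[0,0,0]]
    - [0.3,[0,-1,-1.5],[0,0,0]]
    - [0.3,[-2,-1,-1.5],[0,0,0]]
    - [0.3,[-5,-1,-1.5],[0,0,0]]
    - [0.3,[-9,-1,-1.5],[0,0,0]]
    - [0.3,[-13,-1,-1.5],[0,0,0]]
    - [0.3,[-17,-1,-1.5],[0,0,0]]
    - [0.3,[-21,-1,-1.5],[0,0,0]]
    - [0.3,[-25,-1,-1.5],[0,0,0]]
    - [0.3,[-28,-1,-1.5],[0,0,0]]
    - [0.3,[-29,-1,-1.5],[0,0,0]]
    - [0.3,[-29,-1,-1.5],[0,0,0]]
  squeeze: 45

```text
t: 12.65
tcp_pos: [0.5902, 0.0527, 0.039]
tcp_rot: [0.04, 0.999, -0.001, -0.002]
ft_force: [-10.1, -11.5, 2.1]
grip_width: 0.035
grasp_force: 47.5
```

```bash
python3 -c "
from h import *
s=read_state();print(s['ft_torque'],s['grip_width'])
p=jig2w(.045,.067);to(p[0],p[1],.038,np.pi/2-.0803)"
```

```text
[-1.83706007  1.42101947 -0.1277266 ] 0.03497032246860277
shift [-8.   0.8  0.9] rz 0.0001 cur psi 1.4906 F [-10.1 -11.5   2.1]
```

send_rows:
  increments:
    - [0.3,[-1,-0.3,-0.5],[0,0,0]]
    - [0.3,[-2,-0.6,-0.5],[0,0,0]]
    - [0.3,[-3,-0.6,-0.5],[0,0,0]]
    - [0.3,[-4,-0.6,-0.5],[0,0,0]]
    - [0.3,[-5,-0.6,-0.5],[0,0,0]]
    - [0.3,[-5,-0.6,-0.5],[0,0,0]]

```text
t: 13.15
tcp_pos: [0.5954, 0.0522, 0.0392]
tcp_rot: [0.04, 0.999, -0.0, -0.002]
ft_force: [-3.9, -5.6, -3.1]
grip_width: 0.0351
grasp_force: 46.9
```

send_rows:
  increments:
    - [0.3,[-0.5,0,0.5],[0,0,0]]
    - [0.3,[-1.2,0,0.7],[0,0,0]]
    - [0.3,[-2,0,0.7],[0,0,0]]
    - [0.3,[-2.7,0,0.7],[0,0,0]]
    - [0.3,[-2.7,0,0.7],[0,0,0]]

```text
t: 13.57
tcp_pos: [0.5981, 0.052, 0.039]
tcp_rot: [0.04, 0.999, -0.0, -0.002]
ft_force: [-7.5, -6.9, 2.0]
grip_width: 0.0348
grasp_force: 47.5
```

send_rows:
  increments:
    - [0.3,[-0.5,0,0],[0,0,0]]
    - [0.3,[-1,0,0],[0,0,0]]
    - [0.3,[-1.5,0,0],[0,0,0]]
    - [0.3,[-1.5,0,0],[0,0,0]]

```text
t: 13.9
tcp_pos: [0.5995, 0.0519, 0.039]
tcp_rot: [0.04, 0.999, -0.0, -0.002]
ft_force: [-7.9, -6.3, 2.6]
grip_width: 0.035
grasp_force: 47.5
```

send_rows:
  increments:
    - [0.3,[-0.5,0,0],[0,0,0]]
    - [0.3,[-1,0,0],[0,0,0]]
    - [0.3,[-1.5,0,0],[0,0,0]]
    - [0.3,[-1.5,0,0],[0,0,0]]

```text
t: 14.23
tcp_pos: [0.6001, 0.0519, 0.0389]
tcp_rot: [0.04, 0.999, -0.0, -0.003]
ft_force: [-17.5, -5.4, 9.2]
grip_width: 0.0348
grasp_force: 48.2
```

send_rows:
  increments:
    - [0.3,[-0.3,0.4,0],[0,0,0]]
    - [0.3,[-0.6,0.8,0],[0,0,0]]
    - [0.3,[-0.6,0.8,0],[0,0,0]]
    - [0.3,[-0.6,0.8,0],[0,0,0]]
    - [0.3,[-0.6,0.8,0],[0,0,0]]
    - [0.3,[-0.6,0.8,0],[0,0,0]]
    - [0.3,[-0.6,0.8,0],[0,0,0]]

```text
t: 14.82
tcp_pos: [0.6001, 0.052, 0.0389]
tcp_rot: [0.04, 0.999, -0.001, -0.004]
ft_force: [-23.9, -12.5, 12.5]
grip_width: 0.035
grasp_force: 48.8
```

```bash
python3 -c "
from h import *
s=read_state();print(s['ft_torque'],s['grip_width'])
p=jig2w(.045,.067);to(p[0],p[1],.038,np.pi/2-.0803)"
```

```text
[-1.8728401   3.6372168  -0.12785491] 0.03504576059378808
shift [1.9 0.8 1. ] rz 0.0002 cur psi 1.4907 F [-23.9 -12.5  12.5]
```

send_rows:
  increments:
    - [0.3,[0.4,-0.2,-0.3],[0,0,0]]
    - [0.3,[0.8,-0.4,-0.6],[0,0,0]]
    - [0.3,[1.0,-0.5,-0.8],[0,0,0]]
    - [0.3,[1.0,-0.5,-0.8],[0,0,0]]

```text
t: 15.15
tcp_pos: [0.6001, 0.0519, 0.0392]
tcp_rot: [0.04, 0.999, -0.0, -0.003]
ft_force: [-9.1, -7.5, -2.4]
grip_width: 0.0347
grasp_force: 47.1
```

send_rows:
  increments:
    - [0.5,[0,0,0],[0,0,0]]
    - [0.6,[0,0,0],[0,0,0]]
    - [0.7,[0,0,0],[0,0,0]]
    - [0.7,[0,0,0],[0,0,0]]
    - [0.7,[0,0,-10],[0,0,0]]
    - [0.7,[0,0,-35],[0,0,0]]
    - [0.7,[0,0,-75],[0,0,0]]
    - [0.7,[0,-35,-95],[0,0,0]]
    - [0.7,[0,-75,-100],[0,0,0]]
    - [0.7,[0,-115,-100],[0,0,0]]
    - [0.7,[0,-155,-100],[0,0,0]]
    - [0.7,[0,-190,-100],[0,0,0]]

```text
t: 16.15
tcp_pos: [0.5864, -0.1391, 0.1419]
tcp_rot: [0.04, 0.999, -0.0, 0.001]
ft_force: [0.3, 0.1, 0.1]
grip_width: 0.0599
grasp_force: 0.0
```

```bash
python3 -c "
from h import *
p,d=snapshot('top'); p2,_=snapshot('side')
cv2.imwrite('pics/c.png',np.hstack([cv2.resize(q,(400,400),interpolation=2) for q in (p[180:340,220:380],p2[160:320,260:420])]))
bx=boxpts(.11,.036,.012,.03); h=(.5982,.0529,-.08)
print('home px',proj('top',[[.598,.053,.04]]),proj('side',[[.598,.053,.04]]))
for n,a in(('top',(280,228)),('side',(340,225))):
    m=region(n,'block',a)
    if m is not None: print(n,fit({n:m},bx,h), m.sum())
s=read_state();print(s['tcp_pos'],s['t'])
"
```

```text
home px [[278.52694783 230.72296835]] [[339.04450291 213.2203294 ]]
top (array([ 0.59821206,  0.05268181, -0.07194695]), np.float64(0.05509961286848264)) 1300
side (array([ 0.59762237,  0.05108233, -0.0632999 ]), np.float64(0.05350636139187659)) 1614
[ 0.58676336 -0.13747172  0.14124824] 16.35
```

View pics/c.png

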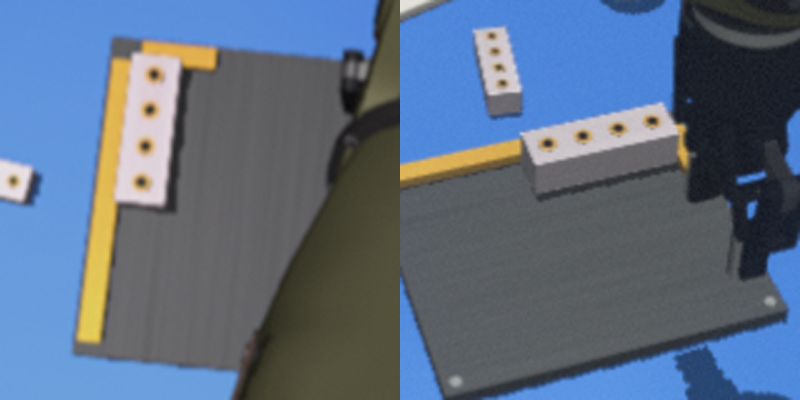

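```bash
python3 -c "
from h import *
p,d=snapshot('top'); cv2.imwrite('pics/t1.png',p)
hsv=cv2.cvtColor(p,cv2.COLOR_BGR2HSV).astype(float); B=p.astype(float)
def edge(ch,rows,lo,hi,up):
    out=[]
    for r in rows:
        c=ch[r,lo(r):hi(r)]; g=np.diff(c)*(1 if up else -1); i=int(np.argmax(g))
        w=np.clip(g[max(i-1,0):i+2],0,None); out.append((lo(r)+max(i-1,0)+(w*np.arange(len(w))).sum()/w.sum()+.5,r))
    return np.array(out)
bl=p[:,:,0].astype(float)  # blue: high white, low yellow/dark
def ang(px,z):
    P=onz('top',px,z)[:,:2]; a=None
    for _ in range(3):
        f=np.polyfit(P[:,0],P[:,1],1); e=P[:,1]-np.polyval(f,P[:,0]); k=abs(e)<.0015; P=P[k]
    return np.round([np.arctan(f[0]),np.polyval(f,.598),e.std()],4),len(P)
cx=lambda r:int(278.5-(r-230.7)*.13)
rows=range(208,256)
L=edge(bl,rows,lambda r:cx(r)-17,lambda r:cx(r)-4,True)
Rr=edge(bl,rows,lambda r:cx(r)+4,lambda r:cx(r)+18,False)
print('block left',ang(L,.042),'right',ang(Rr,.042))
rd=p[:,:,2].astype(float)
rows=range(265,312); fx=lambda r:int(262-(r-262)*.13)
print('fence face',ang(edge(rd,rows,lambda r:fx(r)-1,lambda r:fx(r)+10,False),.02))
print('fence back',ang(edge(rd,range(210,312),lambda r:fx(r)-10,lambda r:fx(r)+1,True),.02))
"
```

```text
block left (array([-0.0785,  0.0706,  0.0003]), 48) right (array([-0.0794,  0.0341,  0.0003]), 48)
fence face (array([-0.078 ,  0.0703,  0.0001]), 47)
fence back (array([-0.0771,  0.0873,  0.0001]), 102)
```

Measured edges show the block's yaw is -0.079 against -0.078 for the fence, so it stands flush and square on its own. Next I pick it up.

```bash
python3 -c "
from h import *
to(.599,.0522,.14,np.pi/2-.0785)"
```

```text
shift [  3.  189.1   1.2] rz -0.0015 cur psi 1.4908 F [ 0.2 -0.8  0. ]
```

send_rows:
  increments:
    - [0.7,[0,30,1],[0,0,0]]
    - [0.7,[1,65,1],[0,0,0]]
    - [0.7,[2,105,1],[0,0,0]]
    - [0.7,[3,145,1],[0,0,0]]
    - [0.7,[3,175,1],[0,0,0]]
    - [0.7,[3,189,1],[0,0,-0.0015]]
    - [0.7,[3,189,1],[0,0,-0.0015]]
    - [0.7,[3,189,1],[0,0,-0.0015]]
    - [0.7,[3,189,1],[0,0,-0.0015]]

```text
t: 17.15
tcp_pos: [0.5988, 0.0512, 0.1397]
tcp_rot: [0.039, 0.999, -0.0, 0.0]
ft_force: [-0.2, 0.1, -0.9]
grip_width: 0.0597
grasp_force: 0.0
```

```bash
python3 -c "
from h import *
to(.599,.0522,.0365,np.pi/2-.0785); print(R.from_quat(read_state()['tcp_rot']).as_matrix()[:,2])"
```

```text
shift [-1.000e-01  1.000e+00  1.032e+02] rz 0.0002 cur psi 1.4925 F [-0.2  0.1 -0.9]
[ 8.47515910e-06 -1.97398942e-04 -9.99999980e-01]
```

send_rows:
  increments:
    - [0.7,[0,1,35],[0,0,0]]
    - [0.7,[0,1,70],[0,0,0]]
    - [0.7,[0,1,92],[0,0,0]]
    - [0.7,[0,1,101],[0,0,0]]
    - [0.7,[0,1,103],[0,0,0]]
    - [0.7,[0,1,103],[0,0,0]]
    - [0.3,[0,1,103],[0,0,0]]
    - [0.3,[0,1,103],[0,0,0]]
    - [0.3,[0,1,103],[0,0,0]]
    - [0.3,[0,1,103],[0,0,0]]
    - [0.3,[0,1,103],[0,0,0]]
    - [0.3,[0,1,103],[0,0,0]]
  squeeze: 50

```text
t: 18.15
tcp_pos: [0.5998, 0.0519, 0.0387]
tcp_rot: [0.039, 0.999, -0.0, 0.001]
ft_force: [-3.3, -6.1, 7.5]
grip_width: 0.0346
grasp_force: 51.1
```

```bash
python3 -c "
from h import *
to(.599,.0522,.0365,np.pi/2-.0785); print(R.from_quat(read_state()['tcp_rot']).as_matrix()[:,2])"
```

```text
shift [0.9 0.3 2.2] rz 0.0 cur psi 1.4923 F [-3.3 -6.1  7.5]
[ 0.00268276 -0.00109048 -0.99999581]
```

send_rows:
  increments:
    - [0.3,[0,0,-3],[0,0,0]]
    - [0.3,[0,-0.5,-7],[0,0,0]]
    - [0.3,[0,-0.5,-15],[0,0,0]]
    - [0.3,[0,-0.5,-35],[0,0,0]]
    - [0.3,[0,-0.5,-65],[0,0,0]]
    - [0.3,[0,-0.5,-85],[0,0,0]]
    - [0.3,[0,-0.5,-90],[0,0,0]]
    - [0.3,[0,-0.5,-90],[0,0,0]]

```text
t: 18.82
tcp_pos: [0.5995, 0.0524, 0.1285]
tcp_rot: [0.039, 0.999, 0.0, 0.002]
ft_force: [-0.6, 0.1, -4.8]
grip_width: 0.0348
grasp_force: 51.1
```

```bash
python3 -c "
from h import *
s=read_state();print(s['grip_width'],s['grasp_force'],R.from_quat(s['tcp_rot']).as_matrix()[:,2])
p=cv2.imread('pics/t1.png')
poly=proj('top',place(boxpts(.146,.076,.01,0)[:4],.51,.322,.237)).astype(np.int32)
m=cv2.fillConvexPoly(np.zeros(p.shape[:2],np.uint8),poly,1)
g=cv2.cvtColor(p,cv2.COLOR_BGR2GRAY); dk=((g<120)&(m>0))
v,u=np.nonzero(dk); P=onz('top',np.c_[u,v],.01)[:,:2].astype(np.float32)
r=cv2.minAreaRect(P*1000); print(r, len(P), g[m>0].min(), np.median(g[m>0]))
p2,_=snapshot('side'); 
m2=cv2.fillConvexPoly(np.zeros(p.shape[:2],np.uint8),proj('side',place(boxpts(.146,.076,.01,0)[:4],.51,.322,.237)).astype(np.int32),1)
g2=cv2.cvtColor(p2,cv2.COLOR_BGR2GRAY); v,u=np.nonzero((g2<110)&(m2>0)); print(len(v),np.median(g2[m2>0]))
if len(v): print(cv2.minAreaRect(onz('side',np.c_[u,v],.01)[:,:2].astype(np.float32)*1000))
b=region('side','block',(339,190))
cv2.imwrite('pics/d.png',cv2.resize(p2[90:290,200:460],None,fx=2.5,fy=2.5,interpolation=2))
"
```

```text
0.034801656797064595 51.070101857185364 [ 3.34022392e-03  2.03144641e-04 -9.99994401e-01]
((561.141845703125, 356.61700439453125), (1.8807613849639893, 0.0), -174.20651245117188) 2 110 225.0
10 202.0
((511.48846435546875, 322.22222900390625), (117.72721862792969, 44.51506423950195), 13.241915702819824)
```

View pics/d.png

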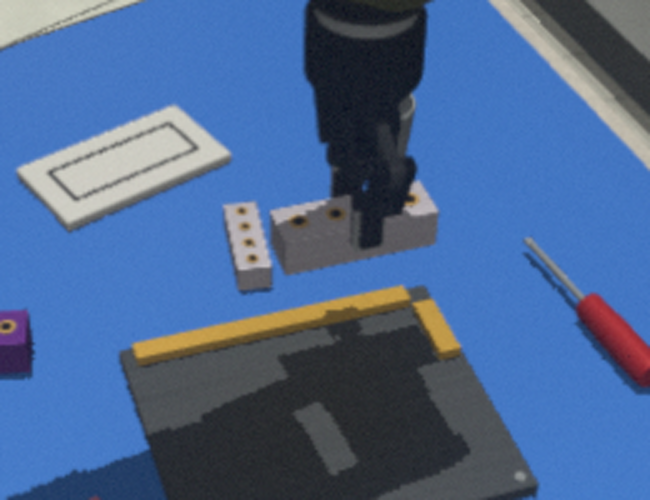

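The block hangs level in the grip, around (355,230). I refine the outline pose with a looser threshold.

```bash
python3 -c "
from h import *
p=cv2.imread('pics/t1.png'); p2,_=snapshot('side')
for n,im in(('top',p),('side',p2)):
    m=cv2.fillConvexPoly(np.zeros(p.shape[:2],np.uint8),proj(n,place(boxpts(.15,.08,.01,0)[:4],.511,.322,.235)).astype(np.int32),1)
    g=cv2.cvtColor(im,cv2.COLOR_BGR2GRAY); med=np.median(g[m>0])
    mm=cv2.erode(m,np.ones((3,3)))
    for th in(.75,.85):
        dk=(g<med*th)&(mm>0)
        if dk.sum()<30: continue
        for sz in((.118,.044),):
            print(n,th,dk.sum(),fit({n:dk},boxpts(*sz,.01,0),(.511,.322,.232)), cv2.minAreaRect(onz(n,np.argwhere(dk)[:,::-1],.01)[:,:2].astype(np.float32)*1000))
# pad edges whole
    bright=(g>med*.6); 
"
```

```text
top 0.75 299 (array([0.50997648, 0.3220775 , 0.23762867]), np.float64(0.08227763076247285)) ((510.02703857421875, 322.0372009277344), (121.91605377197266, 48.468719482421875), 13.658096313476562)
top 0.85 508 (array([0.50869322, 0.32159008, 0.23038445]), np.float64(0.13568247146596968)) ((510.1302490234375, 322.36993408203125), (124.2859878540039, 50.41191864013672), 13.698741912841797)
side 0.75 175 (array([0.51131498, 0.32197611, 0.22799081]), np.float64(0.07741045703439697)) ((512.2805786132812, 322.2427062988281), (122.4769058227539, 48.99238586425781), 13.543490409851074)
side 0.85 288 (array([0.51124003, 0.32072186, 0.23534944]), np.float64(0.12282582951144427)) ((511.59271240234375, 321.8184814453125), (124.3993148803711, 51.590110778808594), 13.336834907531738)
```

```bash
python3 -c "
from h import *
to(.5122,.3224,.1285,.236+np.pi/2)"
```

```text
shift [106.9 262.6  -3.2] rz -0.3143 cur psi 1.4925 F [ 0.5  0.2 -4.7]
```

send_rows:
  increments:
    - [0.3,[8,18,0],[0,0,-0.02]]
    - [0.3,[20,50,0],[0,0,-0.06]]
    - [0.3,[34,84,0],[0,0,-0.1]]
    - [0.3,[48,118,0],[0,0,-0.14]]
    - [0.3,[62,152,0],[0,0,-0.18]]
    - [0.3,[76,186,0],[0,0,-0.22]]
    - [0.3,[89,218,0],[0,0,-0.26]]
    - [0.3,[99,243,0],[0,0,-0.29]]
    - [0.3,[105,258,0],[0,0,-0.31]]
    - [0.3,[107,262.6,0],[0,0,-0.3143]]
    - [0.3,[107,262.6,0],[0,0,-0.3143]]
    - [0.3,[107,262.6,0],[0,0,-0.3143]]

```text
t: 19.97
tcp_pos: [0.5127, 0.3217, 0.1256]
tcp_rot: [-0.117, 0.993, -0.0, -0.001]
ft_force: [0.1, 0.5, -4.1]
grip_width: 0.0346
grasp_force: 51.0
```

```bash
python3 -c "
from h import *
to(.5122,.3224,.055,.236+np.pi/2);print(R.from_quat(read_state()['tcp_rot']).as_matrix()[:,2])"
```

```text
shift [ 0.2  0.9 70.6] rz -0.0006 cur psi 1.8062 F [ 0.1  0.5 -4.1]
[-1.32664260e-03 -9.54015556e-04 -9.99998665e-01]
```

send_rows:
  increments:
    - [0.3,[0,0.9,15],[0,0,0]]
    - [0.3,[0,0.9,35],[0,0,0]]
    - [0.3,[0,0.9,55],[0,0,0]]
    - [0.3,[0,0.9,70],[0,0,0]]
    - [0.3,[0,0.9,78],[0,0,0]]
    - [0.3,[0,0.9,82],[0,0,0]]
    - [0.3,[0,0.9,82],[0,0,0]]

```text
t: 20.55
tcp_pos: [0.5127, 0.3225, 0.0441]
tcp_rot: [-0.117, 0.993, -0.0, -0.0]
ft_force: [0.0, 0.0, -3.8]
grip_width: 0.0351
grasp_force: 51.0
```

```bash
python3 -c "
from h import *
to(.5122,.3224,.0367,.236+np.pi/2);s=read_state();print(R.from_quat(s['tcp_rot']).as_matrix()[:,2])
p,_=snapshot('side')
q=proj('side',[[.51,.322,.03]])[0];print(q)
z=s['tcp_pos'][2]-.0267
m=region('side','block',q)
if m is not None: print(fit({'side':m},boxpts(.11,.036,z,.03),(.511,.322,.236)))
u,v=q.astype(int); cv2.imwrite('pics/e.png',cv2.resize(p[v-60:v+60,u-80:u+80],None,fx=5,fy=5,interpolation=2))"
```

```text
shift [0.5 0.  7.4] rz -0.0011 cur psi 1.8057 F [ 0.   0.  -3.8]
[-8.28869557e-04 -4.89811118e-04 -9.99999537e-01]
[247.57613341 146.12363558]
(array([0.51203117, 0.32274152, 0.23966149]), np.float64(0.10244615384615374))
```

View pics/e.png

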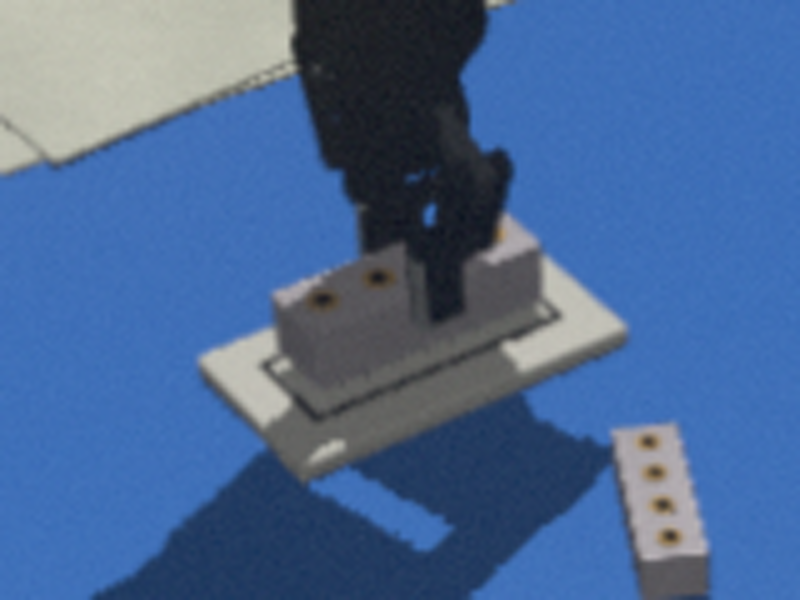

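The block hangs over the outline, centred and parallel to it. I lower it gently.

send_rows:
  increments:
    - [0.3,[0.5,-0.3,2],[0,0,0]]
    - [0.3,[0.5,-0.3,4],[0,0,0]]
    - [0.3,[0.5,-0.3,5.5],[0,0,0]]
    - [0.3,[0.5,-0.3,6.3],[0,0,0]]
    - [0.3,[0.5,-0.3,7],[0,0,0]]
    - [0.3,[0.5,-0.3,7],[0,0,0]]

```text
t: 21.15
tcp_pos: [0.5121, 0.3229, 0.0375]
tcp_rot: [-0.118, 0.993, -0.0, -0.0]
ft_force: [0.0, -0.0, -3.0]
grip_width: 0.035
grasp_force: 51.0
```

send_rows:
  increments:
    - [0.3,[0,0,0.4],[0,0,0]]
    - [0.3,[0,0,0.8],[0,0,0]]
    - [0.3,[0,0,1.2],[0,0,0]]
    - [0.3,[0,0,1.2],[0,0,0]]

```text
t: 21.48
tcp_pos: [0.5122, 0.3229, 0.0367]
tcp_rot: [-0.118, 0.993, 0.0, 0.0]
ft_force: [-2.2, -1.3, 0.4]
grip_width: 0.0345
grasp_force: 51.6
```

send_rows:
  increments:
    - [0.3,[0,0,0.4],[0,0,0]]
    - [0.3,[0,0,0.4],[0,0,0]]
    - [0.5,[0,0,0.4],[0,0,0]]
    - [0.65,[0,0,0.4],[0,0,0]]
    - [0.65,[0,0,0.4],[0,0,0]]
    - [0.65,[0,0,-5],[0,0,0]]
    - [0.65,[0,0,-25],[0,0,0]]
    - [0.65,[0,0,-60],[0,0,0]]
    - [0.65,[0,0,-100],[0,0,0]]
    - [0.65,[0,-40,-110],[0,0,0]]
    - [0.65,[0,-80,-110],[0,0,0]]
    - [0.65,[0,-120,-110],[0,0,0]]

```text
t: 22.48
tcp_pos: [0.5406, 0.2052, 0.1481]
tcp_rot: [-0.118, 0.993, 0.0, 0.001]
ft_force: [1.3, 0.0, -0.2]
grip_width: 0.0556
grasp_force: 0.0
```

send_rows:
  increments:
    - [0.65,[0,-40,0],[0,0,0]]
    - [0.65,[0,-80,0],[0,0,0]]
    - [0.65,[0,-120,0],[0,0,0]]
    - [0.65,[0,-150,0],[0,0,0]]
    - [0.65,[0,-150,0],[0,0,0]]

```text
t: 22.9
tcp_pos: [0.5763, 0.0555, 0.1469]
tcp_rot: [-0.115, 0.993, -0.0, 0.0]
ft_force: [-0.2, -0.2, -0.2]
grip_width: 0.0552
grasp_force: 0.0
```

```bash
python3 -c "
from h import *
print(read_state()['tcp_pos'])
o=[]
for n in('top','side'):
    p,_=snapshot(n); q=proj(n,[[.51,.322,.03]])[0]
    m=region(n,'block',q)
    if m is not None: print(n,fit({n:m},boxpts(.11,.036,.01,.03),(.511,.322,.236)))
    u,v=q.astype(int); o.append(cv2.resize(p[v-60:v+60,u-60:u+60],(400,400),interpolation=2))
cv2.imwrite('pics/f.png',np.hstack(o))"
```

```text
[0.57629737 0.05548004 0.14691006]
top (array([0.51036913, 0.32380786, 0.24487524]), np.float64(0.044941627147290664))
side (array([0.51043582, 0.3221796 , 0.27191259]), np.float64(0.07591068675347845))
```

View pics/f.png

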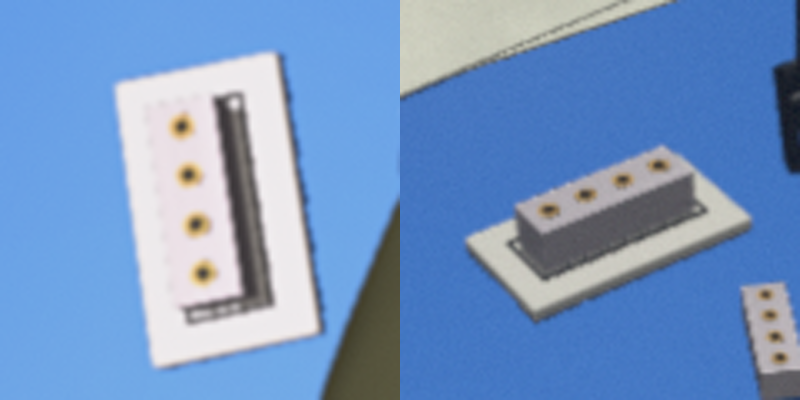

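The block stands inside the outline in both views. I cross-check the margin using the ports' positions.

```bash
python3 -c "
from h import *
for n in('top','side'):
    p,_=snapshot(n)
    m=cv2.fillConvexPoly(np.zeros(p.shape[:2],np.uint8),cv2.convexHull(proj(n,place(boxpts(.104,.026,.04,0)[:4],.5103,.3225,.24)).astype(np.float32)).astype(np.int32),1)
    h=cv2.cvtColor(p,cv2.COLOR_BGR2HSV); g=h[:,:,2]; s=h[:,:,1]
    k=((m>0)&(s>70)).astype(np.uint8); k=cv2.morphologyEx(k,cv2.MORPH_CLOSE,np.ones((3,3)))
    N,_,st,c=cv2.connectedComponentsWithStats(k); c=c[1:][np.argsort(-st[1:,4])[:4]]
    P=onz(n,c,.040)[:,:2]; P=P[np.argsort(P[:,0])]; d=P[-1]-P[0]
    print(n,np.round(P,4).tolist(),P.mean(0),np.arctan2(d[1],d[0]),st[1:,4])
"
```

```text
top [[0.4712, 0.314], [0.4965, 0.3199], [0.5231, 0.3266], [0.5491, 0.333]] [0.50996926 0.32338611] 0.23933301260225798 [41 40 42 41]
side [[0.4728, 0.3138], [0.4992, 0.3193], [0.525, 0.3263], [0.5509, 0.3331]] [0.51197368 0.3231026 ] 0.24253538316743678 [16 18  1 14  1 19]
```

The block sits about 1 mm off centre with a 3 mm margin and is parallel to the outline, so I'm handing the job in.

```bash
python3 -c "
from h import *
print(env.close_job())"
```

```text
the job is handed in; nothing more can be done
None
```

The job is handed in, at about 23 s of the 72 s allowed: the sleeve is in the green bin, and the block was pressed square into the fence corner, released, then set gently inside the pad outline, about 1 mm off centre; I never commanded contact with the jar, screwdriver or cup, but took no final picture of them.

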